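Run down the lint filter's wing nut

ROBOT

A 6-joint arm with a two-finger parallel gripper is mounted at the origin on the work surface. World frame = base frame: x ahead of the robot, y to its left, z up, the work surface at z = 0. Lengths are in m, angles in degrees, forces in N, time in s.
With the tool pointing down it reaches from about 0.375 to 0.9 m from the base axis. Payload 3.1 kg.
Tool frame: the origin (TCP) lies where the fingers leave the gripper's body, on its centre line; the fingertips stand 70 mm ahead of it and the grasp point (between the pads) lies 51 mm ahead of it; z points along the fingers, y is the line along which they close (so a half turn about z gives the same grasp; the last joint's range is limited). The gripper opens to 87 mm and grips with 3 to 60 N. Pads are 19 mm wide; open, the fingers measure 117 mm over their backs; the gripper's body (75 mm by 190 mm) begins 51 mm behind the grasp point.
Start: joints at [-86.373, 30.224, 82.088, -0, 67.689, -10.227], TCP at [0.15, -0.607, 0.292] pointing down, gripper open.
Joint ranges: [-176.69, 176.69], [-43.24, 126.21], [12.49, 139.97], [-82, 262], [0, 151.66], [-163.58, 163.58]. Speed limits (degrees/s): [159.86, 159.86, 180, 180, 180, 180].

INTERFACE

Orientations are given as a 3x3 rotation matrix whose columns are the frame's x, y, z axes.
In Python, from rig import readout, capture, calibration, bot, look_for gives the robot as it stands. The module is installed in compiled form; this text tells all that it offers.
- The arm moves only by the shell command python3 -m pendant 'ROWS'. ROWS is JSON, a list of rows, each a list of 7 numbers: the shift along the tool's x, y, z normalised to -1 to 1, where 1 is 200 mm, then the turn, a rotation vector about the tool's x, y, z normalised to -1 to 1, where 1 is 180 degrees, then the closure, from -1 (fully open) to 1 (shut). In form: [[dx, dy, dz, ax, ay, az, grip], ...]. A call has 1 to 8 rows; each row is the pose to reach, as a shift and turn from the pose commanded when the call began, along the tool's axes at that moment, turning the shorter way round; what a row does not reach only later rows make up. A row lasts 1/10 s, in which the tool goes at most 50 mm and 8.59 degrees, less where a joint would pass 70% of its speed; a pose out of reach is approached as far as the arm can. A call with a number of a shift or a turn outside -1 to 1 is refused whole. A call with a gripper value outside its range is refused whole. The fingers move at their own pace and stop on an object; the grip force is fixed at half the most. Time passes only in rows, so rows that repeat a pose let the fingers close. It gives the time, the measured TCP pose, the force, the opening and the grip force at its end, in the units of the state.
- readout.read_state(): the state, without advancing time (a new reading comes with each control period).
- capture(name): name is "scene" or "top" or "wrist"; returns (picture, depth): 384x512x3 uint8, red, green, blue; 384x512 float32, m along the optical axis (not along the pixel's ray), 0 where there is no reading.
- calibration(name): a dict with "mtx" (3x3 intrinsics, pixels), "k1" (the pictures are not rectified: a ray, as slopes to the right and down, at radius r is drawn at 1 + k1 r^2 times it, then the intrinsics apply), "T" (4x4, takes a point from camera to world coordinates); the wrist camera has in their place "mount" (4x4, takes a point from camera to tool coordinates, whose origin is the TCP and whose axes are the flange's). Camera axes: x right, y down, z forward; pixel columns grow to the right and rows downward; lengths in m; the calibration is good to about 2 mm. A picture is of the moment at which its call begins: read the wrist's pose just before it. calibration takes no time and is no camera call.
- bot.hand_in(): hands the job in; it is judged then, once.
Trained networks look in the newest picture that a camera, given by its name, has taken for a name from the list of things; names that differ only in an ending like _2 or _b are one class to them, and where a whole thing is asked for, a point or a joint stands for the part that bears it (a point fixed in the world has none). Each returns a list of dicts, best first, with "conf" (0 to 1); they miss things now and then, are a little off and sometimes report something else, mostly with a low value. They report only what shows in the picture. A call takes as long as a camera call. They do not tell look-alikes from the thing itself.
- look_for(thing, camera): "extent" ([left, top, right, bottom] in pixels, round what is visible of it).
The state is a dict: "time_s": time; "joint_positions": joint angles; "qvel": joint speeds; "tau": joint torques, N m; "position": TCP position; "tcp_rot": TCP orientation; "force": force on the tool from outside, world axes, zero at the start; "moment": the same for the moment, N m; "opening": opening from 0.0 (shut) to 1.0 (fully open); "grasp_force": force on a finger pad.
Only numpy, scipy, OpenCV 4.12 (cv2) and the standard library are available. Lean on these libraries where they do the work, as an engineer would, in place of code of your own. Each camera call takes 0.05 s, during which the arm holds its last target. There are 200 camera calls.

TASK

The black wing nut on top of the laundry lint filter's lid is loose. Run it down clockwise (seen from above) by pushing its wings round with the fingertips, stroke after stroke, until it comes to its stop and the lid is tight. Only push it, never pinch it between the fingers, and leave the bottle, jar and brush where they are.

Things in the scene. Friction and masses are not known exactly. Their poses are not given: they have to be found in the camera images.
- filter: Lint filter fixed upright on the counter: base plate 170 mm square, 12 thick; white drum 140 mm across; grey lid 156 mm across, its top 144 mm high, with a central boss 48 mm across, 10 high. Pipe stubs 34 mm thick reach 103 mm from the axis along +x (95 mm high) and -x (50 mm high). Origin on its vertical axis at counter level, z up. Place and yaw vary.
- nut_centre (a point): Middle of the black wing nut, on the filter's vertical axis, at mid height of its wings; x lies along the wings. Hub 28 mm across, its underside 17 mm below. Two opposite upright wings 10 mm thick reach 45 mm from the axis; their flat faces span 13 mm below to 13 mm above this point, a rounded edge ends 17.5 mm above. Each clockwise turn lowers it 4 mm; when tight it is 174 mm above the counter.
- wing_nut (a joint): Angle of the nut in rad, growing clockwise seen from above (tightening). The stop (tight) is at 9.42; it starts between 2.2 and 4.6. Wing direction, counterclockwise from above = filter yaw minus this angle, so the wings lie along the filter's x when tight. It turns with steady friction, 2 to 3 N at the wings, and stays where it is left.
- vent_top (a point): Centre of the top of the white vent fitting: a fixed upright tube 20 mm across (collar 30 mm across on its lowest 10 mm) on the lid, top 214 mm above the counter, centred 58 mm from the filter's axis at (-34, +47) mm in its frame. The wings pass it with 3 mm to spare; a finger at the wings may not, so lift out and set down behind a wing again.
- nut_side_a: Half of the wing nut, on the +y side of the plane through its wings (x along the wings, origin on the axis at the hub's underside, z up). Clockwise pushes on this half act on the wing at +x. Pressing both halves at once counts as a pinch.
- nut_side_b: The other half of the wing nut, on the -y side of the same plane; same origin and axes. Clockwise pushes on this half act on the wing at -x. Pressing both halves at once is a pinch.
- detergent: Detergent bottle, bystander, 68 mm across, 190 mm tall, standing; origin at the centre of its underside.
- pod_jar: Glass jar with black lid, bystander, 90 mm across, 130 mm tall, standing; origin at the centre of its underside.
- brush: Brush, bystander, lying on the counter beyond the filter, low; origin at the centre of its underside, handle to its -x.
Not all that is in view belongs to the job. There is more than one size of the filter; the job needs the smallest.

How it is judged (in metres and radians):
At the end, for the whole second after the job is handed in: The wing nut is within 0.2 rad (11 degrees) of its stop and at rest; bottle, jar and brush are within 30 mm of where they stood, bottle and jar upright (value of joint wing_nut above 9.22 rad and velocity of joint wing_nut between -0.05 and 0.05 rad/s and distance of each of detergent, pod_jar, brush from where it was at the start of the episode below 0.03 m and angle between each of detergent, pod_jar's own z axis and vertical below 0.2 rad); the robot touches nothing.
It fails at once if the nut is pinched: both of its halves pressed by the fingers at once, more than 2 N each (contact force between the fingers and nut_side_a above 2 N and contact force between the fingers and nut_side_b above 2 N).
It fails at once if the bottle, the jar or the brush is moved by more than 30 mm or lifted (distance of any of detergent, pod_jar, brush from where it was at the start of the episode above 0.03 m).
It also fails if it takes over 58 s, if anything falls off the work surface, if the arm or the gripper's body presses on something with over 40 N, if the wrist force passes 120 N, or if a joint passes its speed limit or range.

## Working session

There is one attempt and no reset: what is moved stays moved. The work goes in short steps, Python scripts to look and compute and a shell command to move; the robot and the scene stay as the last step left them, time stands still between calls to the robot, and variables do not carry over. Pictures are saved under pics/ and viewed, at most 10 in all, crops included, and the job is handed in when it is done.

```bash
mkdir -p pics; cat > h.py <<'E'
import numpy as np,cv2
from rig import readout,capture,calibration,bot,look_for
def cloud(name,depth,st=None):
    c=calibration(name);K=np.array(c["mtx"]);k1=c["k1"]
    if name=="wrist":
        T=np.eye(4);T[:3,:3]=np.array(st["tcp_rot"]);T[:3,3]=st["position"];T=T@np.array(c["mount"])
    else:T=np.array(c["T"])
    h,w=depth.shape;u,v=np.meshgrid(np.arange(w),np.arange(h))
    p=cv2.undistortPoints(np.stack([u,v],-1).reshape(-1,1,2).astype(float),K,np.array([k1,0,0,0.])).reshape(h,w,2)
    P=np.dstack([p[...,0]*depth,p[...,1]*depth,depth])
    W=P@T[:3,:3].T+T[:3,3];W[depth==0]=np.nan
    return W
E
python3 - <<'E'
from h import *
s=readout.read_state();print(s)
ims=[]
for n in("scene","top"):
    p,d=capture(n);np.savez(f"{n}.npz",p=p,d=d)
    for t in("filter","wing_nut","vent_top","detergent","pod_jar","brush"):
        W=cloud(n,d)
        for r in look_for(t,n)[:3]:
            l,tp,rr,b=r["extent"];x,y=int((l+rr)/2),int((tp+b)/2)
            print(n,t,round(r["conf"],2),np.round(r["extent"]),np.round(W[min(y,383),min(x,511)],3))
    ims.append(p)
cv2.imwrite("pics/a.png",cv2.cvtColor(cv2.resize(np.vstack(ims),None,fx=.78,fy=.78),cv2.COLOR_RGB2BGR))
E
```

```text
{'time_s': 0.0, 'joint_positions': array([-8.63727111e+01,  3.02794698e+01,  8.21562897e+01, -5.74968132e-04,
        6.76886234e+01, -1.02277823e+01]), 'qvel': array([ 0.03869661, -0.01584305, -0.06720333, -0.05195838, -0.04332065,
       -0.0606329 ]), 'tau': array([ 3.79883977e-04, -4.40038204e+01, -1.76591706e+01,  6.34258403e-02,
        5.81103971e-02, -1.52126440e-04]), 'position': array([ 0.14965067, -0.60622065,  0.2912666 ]), 'tcp_rot': array([[ 9.70903672e-01,  2.39470328e-01, -1.46608395e-04],
       [ 2.39470078e-01, -9.70901329e-01,  2.16595343e-03],
       [ 3.76339293e-04, -2.13804046e-03, -9.99997644e-01]]), 'force': array([-0.23667728,  0.72021561, -0.76944355]), 'moment': array([ 0.00961427,  0.02946273, -0.00455866]), 'grasp_force': 0.0, 'opening': 0.998752411704339}
scene filter 0.94 [198. 138. 271. 227.] [0.529 0.029 0.143]
scene filter 0.9 [181. 276. 281. 384.] [0.248 0.234 0.25 ]
scene filter 0.71 [306. 154. 417. 272.] [ 0.258 -0.044  0.492]
scene wing_nut 0.66 [369. 167. 385. 192.] [ 0.317 -0.202  0.264]
scene wing_nut 0.63 [218. 306. 236. 369.] [0.239 0.249 
[... 468 characters left out ...]
4. 270. 199.] [0.542 0.013 0.159]
top filter 0.68 [345. 147. 395. 186.] [ 0.524 -0.317  0.13 ]
top wing_nut 0.64 [ 92. 271. 134. 324.] [0.244 0.244 0.256]
top wing_nut 0.56 [214. 131. 247. 168.] [0.555 0.01  0.181]
top wing_nut 0.55 [319. 247. 345. 298.] [ 0.292 -0.196  0.259]
top vent_top 0.94 [259. 209. 374. 307.] [ 0.317 -0.175  0.197]
top vent_top 0.66 [ 59. 221. 199. 344.] [0.266 0.228 0.197]
top vent_top 0.61 [189. 110. 268. 198.] [0.546 0.015 0.167]
top detergent 0.87 [ 73. 147. 115. 177.] [0.534 0.325 0.136]
top pod_jar 0.87 [347. 146. 397. 187.] [ 0.523 -0.324  0.131]
top brush 0.79 [228.  96. 302. 117.] [ 0.695 -0.08   0.021]
top brush 0.62 [190. 113. 270. 196.] [0.545 0.013 0.17 ]
```

View pics/a.png

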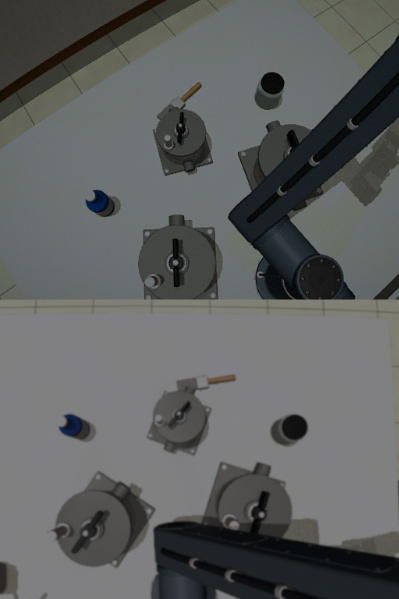

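The scene shows three filters. In the top view they are at about (230,157), (320,255) and (125,285). Heights and sizes point to the one at (230,157): its lid top is about 0.144 m high, while the others are at about 0.195 m. I'll measure it and confirm with a crop.

```bash
python3 - <<'E'
from h import *
for n in("top","scene"):
    z=np.load(n+".npz");p,d=z["p"],z["d"];W=cloud(n,d)
    R=np.hypot(W[...,0]-.545,W[...,1]-.015)
    lid=(np.abs(W[...,2]-.144)<.005)&(R<.12)
    q=(W[lid][:,:2]*1000).astype(np.float32);c,r=cv2.minEnclosingCircle(q)
    e=cv2.fitEllipse(cv2.convexHull(q))
    print(n,"lid",lid.sum(),np.median(W[lid][:,2]),c,r,e)
    hi=(W[...,2]>.165)&(R<.09)
    g=p.max(-1)
    print(" high",hi.sum(),"vent", [ (np.round(W[v,u],3).tolist(),int(g[v,u])) for v,u in np.argwhere((W[...,2]>.203)&(R<.09))][:40])
    dk=hi&(g<45)
    Q=W[dk];m=Q[:,:2].mean(0);w,V=np.linalg.eigh(np.cov((Q[:,:2]-m).T));print(" nut",dk.sum(),m,np.sqrt(w),np.degrees(np.arctan2(V[1,1],V[0,1])),np.percentile(Q[:,2],[5,50,95]))
    br=hi&(g>70);print(" bright",br.sum(),np.median(W[br],0))
z=np.load("top.npz")["p"];a=cv2.resize(z[95:210,175:290],(560,560),interpolation=cv2.INTER_CUBIC)
cv2.imwrite("pics/b.png",cv2.cvtColor(a,cv2.COLOR_RGB2BGR))
E
```

```text
top lid 2885 0.14375049898256387 (559.007080078125, 12.18165111541748) 78.16487121582031 ((558.6056518554688, 12.438735961914062), (154.25352478027344, 155.00723266601562), 91.97513580322266)
 high 400 vent [([0.551, 0.072, 0.214], 113), ([0.551, 0.07, 0.213], 120), ([0.551, 0.068, 0.214], 120), ([0.551, 0.066, 0.214], 116), ([0.552, 0.064, 0.21], 107), ([0.549, 0.074, 0.215], 115), ([0.549, 0.072, 0.213], 124), ([0.549, 0.07, 0.213], 128), ([0.549, 0.068, 0.215], 128), ([0.549, 0.066, 0.212], 126), ([0.55, 0.064, 0.211], 120), ([0.549, 0.061, 0.214], 109), ([0.547, 0.077, 0.21], 110), ([0.547, 0.074, 0.213], 123), ([0.546, 0.072, 0.217], 129), ([0.547, 0.07, 0.213], 130), ([0.547, 0.068, 0.215], 130), ([0.547, 0.066, 0.214], 129), ([0.547, 0.064, 0.212], 126), ([0.547, 0.062, 0.214], 116), ([0.548, 0.06, 0.21], 102), ([0.545, 0.076, 0.214], 115), ([0.545, 0.074, 0.215], 126), ([0.545, 0.072, 0.213], 130), ([0.544, 0.07, 0.217], 130), ([0.545, 0.068, 0.21], 130), ([0.544, 0.066, 0.216], 130), ([0.545, 0.064, 0.213], 128), ([0.545, 0.062, 0.214], 120), ([0.545, 0.059, 0.214], 107), ([
[... 1298 characters left out ...]
0.21], 120), ([0.543, 0.065, 0.212], 122), ([0.541, 0.064, 0.215], 125), ([0.54, 0.062, 0.213], 96), ([0.549, 0.078, 0.212], 88), ([0.548, 0.076, 0.212], 123), ([0.547, 0.074, 0.211], 122), ([0.545, 0.072, 0.211], 121), ([0.543, 0.071, 0.214], 119), ([0.542, 0.069, 0.214], 120), ([0.541, 0.067, 0.213], 121), ([0.539, 0.065, 0.215], 125), ([0.539, 0.063, 0.21], 85), ([0.547, 0.079, 0.212], 70), ([0.545, 0.077, 0.213], 111), ([0.543, 0.076, 0.216], 123), ([0.542, 0.074, 0.214], 122), ([0.541, 0.072, 0.214], 121), ([0.539, 0.071, 0.217], 120)]
 nut 258 [0.5543264 0.0191978] [0.00772417 0.02751861] 132.3427443496648 [0.17039033 0.19004178 0.19688601]
 bright 68 [0.54642365 0.06823863 0.21255655]
```

View pics/b.png

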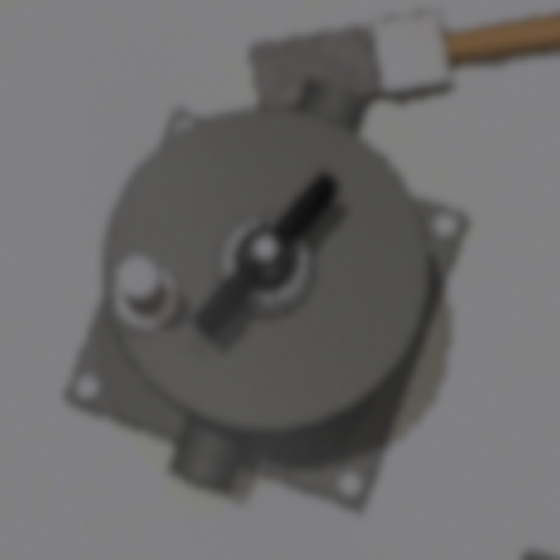

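The crop confirms it: lid 156 mm, top at 0.144 m, with the vent at (145,290) in the crop. The axis is at about (0.559, 0.013) and the filter yaw is about -22°. The wings lie along -37°/143°, so the joint is at about 3.4 rad with about 345° to go. The plan is to use shut fingers as one peg and make two strokes of about 180° on the side away from the vent.

```bash
python3 -m pendant '[[0,0,-0.65,0,0,0,1],[0,0,-0.65,0,0,0,1],[0,0,-0.65,0,0,0,1],[0.985,-0.833,-0.65,0,0,0,1],[0.985,-0.833,-0.65,0,0,0,1],[0.985,-0.833,-0.65,0,0,0,1],[0.985,-0.833,-0.65,0,0,0,1],[0.985,-0.833,-0.65,0,0,0,1]]' && python3 -m pendant '[[0.985,-0.833,0,0,0,0,1],[0.985,-0.833,0,0,0,0,1],[0.985,-0.833,0,0,0,0,1],[0.985,-0.833,0,0,0,0,1],[0.985,-0.833,0,0,0,0,1],[0.985,-0.833,0,0,0,0,1],[0.985,-0.833,0,0,0,0,1],[0.985,-0.833,0,0,0,0,1]]' && python3 -m pendant '[[0.985,-0.833,0,0,0,-0.36,1],[0.985,-0.833,0,0,0,-0.36,1],[0.985,-0.833,0,0,0,-0.36,1],[0.985,-0.833,0,0,0,-0.36,1],[0.985,-0.833,0,0,0,-0.36,1],[0.985,-0.833,0,0,0,-0.36,1],[0.985,-0.833,0,0,0,-0.36,1],[0.985,-0.833,0,0,0,-0.36,1]]' && python3 -m pendant '[[0,0,0,0,0,-0.36,1],[0,0,0,0,0,-0.36,1],[0,0,0,0,0,-0.36,1],[0,0,0,0,0,-0.36,1],[0,0,0,0,0,-0.36,1],[0,0,0,0,0,-0.36,1],[0,0,0,0,0,-0.36,1],[0,0,0,0,0,-0.36,1]]'
python3 - <<'E'
from h import *
s=readout.read_state();p,d=capture("wrist");np.savez("w.npz",p=p,d=d)
W=cloud("wrist",d,s);print(s["position"],s["tcp_rot"][:,0],s["joint_positions"][5],s["opening"],s["time_s"])
R=np.hypot(W[...,0]-.559,W[...,1]-.0133)
v=(W[...,2]>.205)&(W[...,2]<.225)&(R<.09)&(R>.045);print("vent",v.sum(),W[v].mean(0) if v.any() else 0)
n=(W[...,2]>.188)&(W[...,2]<.205)&(R<.047);Q=W[n]
# fold: direction by second moment about points with R>18mm
k=n&(R>.018);Q=W[k];print(k.sum(),np.percentile(Q[:,2],[5,50,95]))
r,_=np.linalg.eigh(np.cov(Q[:,:2].T));_,V=np.linalg.eigh(np.cov(Q[:,:2].T));print(Q[:,:2].mean(0),np.degrees(np.arctan2(V[1,1],V[0,1])))
cv2.imwrite("pics/c.png",cv2.cvtColor(p,cv2.COLOR_RGB2BGR))
E
```

```text
time_s: 1.5
position: [0.2971, -0.4026, 0.4225]
tcp_rot: [[0.971, 0.239, 0.001], [0.239, -0.971, -0.001], [0.0, 0.001, -1.0]]
force: [0.5, -0.5, 0.9]
opening: 0.354
grasp_force: 0.0
time_s: 2.3
position: [0.4474, -0.1961, 0.4223]
tcp_rot: [[0.971, 0.239, -0.0], [0.239, -0.971, -0.001], [-0.001, 0.001, -1.0]]
force: [0.9, 0.0, 0.9]
opening: 0.004
grasp_force: 0.0
time_s: 3.1
position: [0.5994, 0.0116, 0.4217]
tcp_rot: [[0.194, 0.981, -0.001], [0.981, -0.194, -0.001], [-0.001, -0.001, -1.0]]
force: [0.7, -0.0, 0.4]
opening: 0.007
grasp_force: 0.0
time_s: 3.9
position: [0.5991, 0.0106, 0.4221]
tcp_rot: [[-0.804, 0.595, -0.0], [0.595, 0.804, -0.001], [0.0, -0.001, -1.0]]
force: [0.5, -0.3, 0.4]
opening: 0.006
grasp_force: 0.0
[0.5990993  0.01062118 0.42205569] [-8.03774512e-01  5.94934057e-01  4.50427510e-05] -63.13308482883759 0.005531061600873713 3.9
vent 335 [0.54320063 0.06921361 0.21387289]
468 [0.19064838 0.19442397 0.19614958]
[0.5564211  0.01578394] 139.08873380146122
```

View pics/c.png

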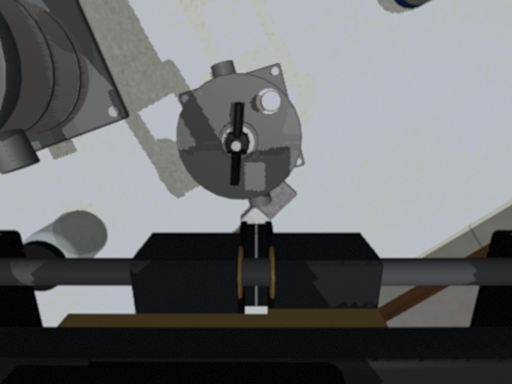

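Wrist view: wings at (239,105)–(235,185), so they lie along about 140°. The vent is at (268,100), off to the side. The finger goes down behind the far wing.

```bash
python3 -m pendant '[[0.0125,0.0525,0,0,0,0,1],[0.0125,0.0525,0.2,0,0,0,1],[0.0125,0.0525,0.45,0,0,0,1],[0.0125,0.0525,0.7,0,0,0,1],[0.0125,0.0525,0.85,0,0,0,1],[0.0125,0.0525,0.92,0,0,0,1],[0.0125,0.0525,0.92,0,0,0,1]]'
python3 - <<'E'
from h import *
s=readout.read_state();print(s["position"],s["force"],s["moment"])
for yy in(20,):
  for a in range(8,65,8):
    A=np.radians(a);c,q=np.cos(A),np.sin(A)
    print(a,np.round([(-32*(c-1)-yy*q)/200,(-32*q+yy*(c-1))/200,a/180],3).tolist())
E
```

```text
time_s: 4.65
position: [0.6022, 0.0231, 0.2353]
tcp_rot: [[-0.802, 0.598, -0.006], [0.598, 0.802, 0.001], [0.005, -0.003, -1.0]]
force: [-0.3, 0.4, -0.4]
opening: 0.009
grasp_force: 0.0
[0.6022117  0.02310831 0.23533629] [-0.28756121  0.39973342 -0.36852969] [ 0.0152266  -0.11667628 -0.07197161]
8 [-0.012, -0.023, 0.044]
16 [-0.021, -0.048, 0.089]
24 [-0.027, -0.074, 0.133]
32 [-0.029, -0.1, 0.178]
40 [-0.027, -0.126, 0.222]
48 [-0.021, -0.152, 0.267]
56 [-0.012, -0.177, 0.311]
64 [-0.0, -0.2, 0.356]
```

```bash
python3 -m pendant '[[0,-0.03,0,0,0,0,1],[0,-0.06,0,0,0,0,1],[-0.012,-0.083,0,0,0,0.044,1],[-0.021,-0.108,0,0,0,0.089,1],[-0.027,-0.134,0,0,0,0.133,1],[-0.029,-0.160,0,0,0,0.178,1],[-0.027,-0.186,0,0,0,0.222,1],[-0.021,-0.212,0,0,0,0.267,1]]'
cat > chk.py <<'E'
from h import *
s=readout.read_state();print("pos",s["position"].round(4),"th",round(np.degrees(np.arctan2(s["tcp_rot"][1,0],s["tcp_rot"][0,0])),1),"F",s["force"].round(1),s["joint_positions"][5].round(1))
p,d=capture("top");W=cloud("top",d);R=np.hypot(W[...,0]-.5585,W[...,1]-.0138)
k=(W[...,2]>.176)&(W[...,2]<.2)&(R<.047)&(R>.02)&(p.max(-1)<60)
Q=W[k][:,:2]-[.5585,.0138];a=np.arctan2(Q[:,1],Q[:,0])
print(k.sum(),"hist10deg",{int(i*10-180):int(c) for i,c in enumerate(np.histogram(np.degrees(a),36,(-180,180))[0]) if c})
r=s["position"][:2]-[.5585,.0138];print("tool rel",(s["tcp_rot"][:2,:2].T@r*1000).round(1))
cv2.imwrite("pics/last.png",cv2.cvtColor(cv2.resize(p[60:250,140:330],None,fx=3,fy=3),cv2.COLOR_RGB2BGR))
E
python3 chk.py
```

```text
time_s: 5.45
position: [0.583, -0.014, 0.2402]
tcp_rot: [[-0.087, 0.996, 0.006], [0.996, 0.087, -0.001], [-0.002, 0.006, -1.0]]
force: [2.7, 0.5, -2.0]
opening: 0.008
grasp_force: 1.1
pos [ 0.583  -0.014   0.2402] th 95.0 F [ 2.7  0.5 -2. ] -17.4
0 hist10deg {}
tool rel [-29.9  22. ]
```

View pics/last.png

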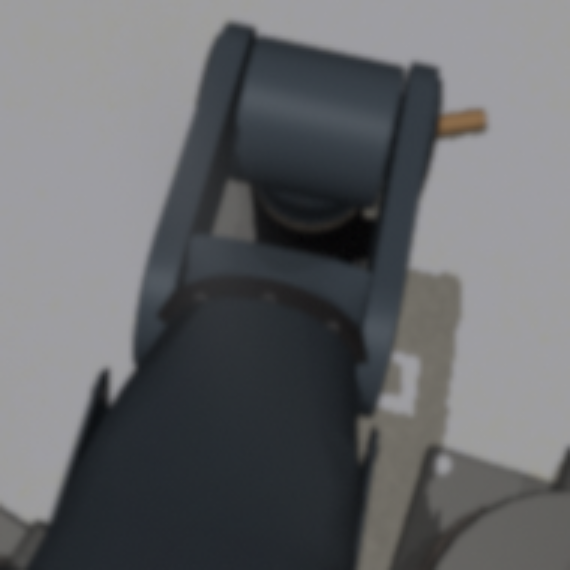

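The arm hides the top view, but the 2.7 N reaction against the push shows the wing is being driven. I'll continue the stroke.

```bash
python3 -m pendant '[[-0.012,-0.023,0,0,0,0.044,1],[-0.021,-0.048,0,0,0,0.089,1],[-0.027,-0.074,0,0,0,0.133,1],[-0.029,-0.100,0,0,0,0.178,1],[-0.027,-0.126,0,0,0,0.222,1],[-0.021,-0.152,0,0,0,0.267,1],[-0.012,-0.177,0,0,0,0.311,1],[0,-0.2,0,0,0,0.356,1]]' && python3 -m pendant '[[-0.012,-0.023,0,0,0,0.044,1],[-0.021,-0.048,0,0,0,0.089,1],[-0.027,-0.074,0,0,0,0.133,1],[-0.029,-0.100,0,0,0,0.178,1],[-0.027,-0.126,0,0,0,0.222,1],[-0.021,-0.152,0,0,0,0.267,1],[-0.021,-0.152,0,0,0,0.267,1]]'
python3 - <<'E'
from h import *
s=readout.read_state();print(s["joint_positions"].round(1),s["force"])
r=s["position"][:2]-[.5585,.0138];print("tool rel",(s["tcp_rot"][:2,:2].T@r*1000).round(1))
E
```

```text
time_s: 6.3
position: [0.5428, -0.0179, 0.2398]
tcp_rot: [[0.856, 0.516, 0.005], [0.516, -0.856, -0.002], [0.003, 0.004, -1.0]]
force: [2.0, -2.0, -1.3]
opening: 0.004
grasp_force: 1.0
time_s: 7.0
position: [0.5227, 0.0067, 0.2397]
tcp_rot: [[0.958, -0.286, 0.003], [-0.286, -0.958, -0.001], [0.003, 0.0, -1.0]]
force: [-0.9, 0.1, 0.3]
opening: 0.006
grasp_force: 0.0
[-11.5  26.6  99.9  -0.   53.4  95.1] [-0.85458942  0.07555587  0.29516718]
tool rel [-32.3  17.1]
```

```bash
python3 -m pendant '[[0,0.03,0,0,0,0,1],[0,0.06,0,0,0,0,1],[0,0.06,-0.25,0,0,0,1],[0,0.06,-0.5,0,0,0,1],[0,0.06,-0.75,0,0,-0.04,1],[0,0.06,-0.9,0,0,-0.08,1],[0.1,0,-0.9,0,0,-0.12,1],[0.2,-0.1,-0.9,0,0,-0.16,1]]'
python3 - <<'E'
from h import *
s=readout.read_state();x=s["tcp_rot"][:2,:2];th=np.degrees(np.arctan2(x[1,0],x[0,0]))
print(th,s["force"],(x.T@(np.array([.5995,.033])-s["position"][:2])/.2).round(3),(160-th)/180)
E
```

```text
time_s: 7.8
position: [0.5666, 0.0132, 0.4204]
tcp_rot: [[0.977, 0.214, 0.003], [0.214, -0.977, -0.001], [0.003, 0.002, -1.0]]
force: [0.6, -0.5, 1.0]
opening: 0.006
grasp_force: 0.0
12.335853791593905 [ 0.55920264 -0.48011988  1.02429853] [ 0.182 -0.061] 0.8203563678244783
```

```bash
python3 -m pendant '[[0.182,-0.061,0,0,0,-0.38,1],[0.182,-0.061,0,0,0,-0.38,1],[0.182,-0.061,0,0,0,-0.38,1],[0.182,-0.061,0,0,0,-0.38,1],[0.182,-0.061,0,0,0,-0.38,1],[0.182,-0.061,0,0,0,-0.38,1],[0.182,-0.061,0,0,0,-0.38,1],[0.182,-0.061,0,0,0,-0.38,1]]' && python3 -m pendant '[[0,0,0,0,0,-0.37,1],[0,0,0,0,0,-0.37,1],[0,0,0,0,0,-0.37,1],[0,0,0,0,0,-0.37,1],[0,0,0,0,0,-0.37,1],[0,0,0,0,0,-0.37,1],[0,0,0,0,0,-0.37,1],[0,0,0,0,0,-0.37,1]]' && python3 -m pendant '[[0,0,0,0,0,-0.07,1],[0,0,0,0,0,-0.07,1],[0,0,0,0,0,-0.07,1]]'
cat > wl.py <<'E'
from h import *
import sys
C=np.array([.5585,.0138])
s=readout.read_state();p,d=capture("wrist");W=cloud("wrist",d,s)
R=np.hypot(W[...,0]-C[0],W[...,1]-C[1]);k=(W[...,2]>.18)&(W[...,2]<.205)&(R<.047)&(R>.018);Q=W[k]
_,V=np.linalg.eigh(np.cov(Q[:,:2].T))
x=s["tcp_rot"][:2,:2]
print(k.sum(),"mid",Q[:,:2].mean(0),"wing",np.degrees(np.arctan2(V[1,1],V[0,1])),"z95",np.percentile(Q[:,2],95))
print("pos",s["position"],"th",np.degrees(np.arctan2(x[1,0],x[0,0])),"rel",(x.T@(s["position"][:2]-C)*1000).round(1),s["joint_positions"][5])
cv2.imwrite("pics/"+sys.argv[1],cv2.cvtColor(p,cv2.COLOR_RGB2BGR))
E
python3 wl.py d.png
```

```text
time_s: 8.6
position: [0.5991, 0.0333, 0.418]
tcp_rot: [[0.159, 0.987, -0.001], [0.987, -0.159, 0.0], [-0.0, -0.001, -1.0]]
force: [0.3, 0.2, 0.2]
opening: 0.004
grasp_force: 0.0
time_s: 9.4
position: [0.5991, 0.0333, 0.418]
tcp_rot: [[-0.843, 0.538, -0.001], [0.538, 0.843, 0.0], [0.001, -0.0, -1.0]]
force: [0.0, 0.8, 0.2]
opening: 0.005
grasp_force: 0.0
time_s: 9.7
position: [0.5991, 0.0333, 0.4181]
tcp_rot: [[-0.938, 0.347, -0.001], [0.347, 0.938, 0.0], [0.001, -0.0, -1.0]]
force: [-0.5, -0.0, -0.2]
opening: 0.002
grasp_force: 0.0
519 mid [0.55638859 0.01473665] wing 166.9337140597426 z95 0.19447822236577447
pos [0.59913546 0.03332947 0.4180655 ] th 159.69133120873838 rel [-31.3  32.4] -77.16662469534194
```

View pics/d.png

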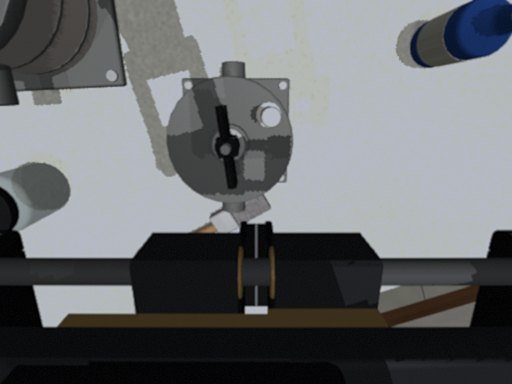

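Wrist view: wings at (221,108)–(233,186), about 167°, so stroke 1 turned the nut about 153°. About 188° remain. I'll descend behind the other wing and push again.

```bash
python3 -m pendant '[[0,0.03,0,0,0,0,1],[0,0.03,0.2,0,0,0,1],[0,0.03,0.45,0,0,0,1],[0,0.03,0.7,0,0,0,1],[0,0.03,0.85,0,0,0,1],[0,0.03,0.91,0,0,0,1],[0,0.03,0.91,0,0,0,1],[0,0.03,0.91,0,0,0,1]]' && python3 -m pendant '[[0,-0.03,0,0,0,0,1],[0,-0.06,0,0,0,0,1],[0,-0.085,0,0,0,0,1],[-0.012,-0.108,0,0,0,0.044,1],[-0.021,-0.133,0,0,0,0.089,1],[-0.027,-0.159,0,0,0,0.133,1],[-0.029,-0.185,0,0,0,0.178,1],[-0.027,-0.211,0,0,0,0.222,1]]' && python3 -m pendant '[[-0.012,-0.023,0,0,0,0.044,1],[-0.021,-0.048,0,0,0,0.089,1],[-0.027,-0.074,0,0,0,0.133,1],[-0.029,-0.100,0,0,0,0.178,1],[-0.027,-0.126,0,0,0,0.222,1],[-0.021,-0.152,0,0,0,0.267,1],[-0.012,-0.177,0,0,0,0.311,1],[0,-0.2,0,0,0,0.356,1]]' && python3 -m pendant '[[-0.012,-0.023,0,0,0,0.044,1],[-0.021,-0.048,0,0,0,0.089,1],[-0.027,-0.074,0,0,0,0.133,1],[-0.029,-0.100,0,0,0,0.178,1],[-0.029,-0.100,0,0,0,0.178,1]]'
python3 - <<'E'
from h import *
s=readout.read_state();x=s["tcp_rot"][:2,:2];print(np.degrees(np.arctan2(x[1,0],x[0,0])),s["joint_positions"].round(1),(x.T@(s["position"][:2]-[.5585,.0138])*1000).round(1))
E
```

```text
time_s: 10.55
position: [0.6027, 0.0397, 0.2378]
tcp_rot: [[-0.938, 0.348, 0.003], [0.348, 0.938, -0.0], [-0.003, 0.001, -1.0]]
force: [0.1, -0.6, 0.6]
opening: 0.002
grasp_force: 0.0
time_s: 11.35
position: [0.5929, -0.0022, 0.2372]
tcp_rot: [[-0.49, 0.872, 0.004], [0.872, 0.49, 0.0], [-0.002, 0.004, -1.0]]
force: [2.0, 1.4, -1.6]
opening: 0.006
grasp_force: 1.1
time_s: 12.15
position: [0.5581, -0.0227, 0.2371]
tcp_rot: [[0.57, 0.822, 0.004], [0.822, -0.57, -0.001], [0.001, 0.004, -1.0]]
force: [1.5, -0.1, -1.3]
opening: 0.007
grasp_force: 1.0
time_s: 12.65
position: [0.5376, -0.0156, 0.2371]
tcp_rot: [[0.917, 0.4, 0.002], [0.4, -0.917, -0.001], [0.002, 0.001, -1.0]]
force: [1.5, 0.1, -0.3]
opening: 0.005
grasp_force: 0.2
23.561871338357292 [-13.6  27.8  97.9  -0.   54.1  52.9] [-30.9  18.6]
```

```bash
python3 -m pendant '[[-0.012,-0.023,0,0,0,0.044,1],[-0.021,-0.048,0,0,0,0.089,1],[-0.027,-0.074,0,0,0,0.133,1],[-0.029,-0.100,0,0,0,0.178,1],[-0.029,-0.100,0,0,0,0.178,1]]' && python3 -m pendant '[[-0.006,-0.011,0,0,0,0.022,1],[-0.006,-0.011,0,0,0,0.022,1]]' &&  python3 -m pendant '[[-0.006,-0.011,0,0,0,0.022,1],[-0.006,-0.011,0,0,0,0.022,1]]'
```

```text
time_s: 13.15
position: [0.5241, 0.0008, 0.2368]
tcp_rot: [[0.99, -0.144, 0.001], [-0.144, -0.99, -0.0], [0.001, 0.0, -1.0]]
force: [0.5, -1.1, 0.3]
opening: 0.006
grasp_force: 0.1
time_s: 13.35
position: [0.5233, 0.003, 0.2366]
tcp_rot: [[0.978, -0.211, 0.0], [-0.211, -0.978, -0.0], [0.0, 0.0, -1.0]]
force: [1.0, -0.1, 1.1]
opening: 0.006
grasp_force: 0.5
time_s: 13.55
position: [0.5226, 0.0054, 0.2364]
tcp_rot: [[0.961, -0.278, 0.0], [-0.278, -0.961, -0.0], [0.0, 0.0, -1.0]]
force: [1.0, -1.2, 1.1]
opening: 0.004
grasp_force: 0.5
```

```bash
python3 -m pendant '[[-0.006,-0.011,0,0,0,0.022,1],[-0.006,-0.011,0,0,0,0.022,1]]' &&  python3 -m pendant '[[-0.003,-0.006,0,0,0,0.011,1],[-0.003,-0.006,0,0,0,0.011,1]]' && python3 -m pendant '[[-0.003,-0.006,0,0,0,0.011,1],[-0.003,-0.006,0,0,0,0.011,1]]'
```

```text
time_s: 13.75
position: [0.522, 0.008, 0.2364]
tcp_rot: [[0.939, -0.344, 0.0], [-0.344, -0.939, -0.0], [0.0, 0.0, -1.0]]
force: [0.4, -1.5, 0.4]
opening: 0.005
grasp_force: 0.5
time_s: 13.95
position: [0.5218, 0.0093, 0.2363]
tcp_rot: [[0.926, -0.376, -0.0], [-0.376, -0.926, -0.0], [0.0, 0.0, -1.0]]
force: [0.6, -1.3, 0.5]
opening: 0.002
grasp_force: 0.6
time_s: 14.15
position: [0.5217, 0.0107, 0.2363]
tcp_rot: [[0.913, -0.409, -0.0], [-0.409, -0.913, -0.0], [-0.0, 0.0, -1.0]]
force: [0.7, -1.6, 1.0]
opening: 0.004
grasp_force: 0.6
```

```bash
for i in 1; do python3 -m pendant '[[-0.003,-0.006,0,0,0,0.011,1],[-0.006,-0.011,0,0,0,0.022,1],[-0.006,-0.011,0,0,0,0.022,1]]'; done; python3 -m pendant '[[-0.003,-0.006,0,0,0,0.011,1],[-0.006,-0.011,0,0,0,0.022,1],[-0.006,-0.011,0,0,0,0.022,1]]'
```

```text
time_s: 14.45
position: [0.5213, 0.0121, 0.2362]
tcp_rot: [[0.883, -0.47, -0.001], [-0.47, -0.883, -0.003], [0.0, 0.003, -1.0]]
force: [-1.1, -6.2, 1.9]
opening: 0.001
grasp_force: 2.7
time_s: 14.75
position: [0.5207, 0.0129, 0.2362]
tcp_rot: [[0.849, -0.529, -0.003], [-0.529, -0.849, -0.007], [0.001, 0.007, -1.0]]
force: [-3.3, -12.0, 2.4]
opening: 0.008
grasp_force: 5.8
```

The force climbs to 12 N and the finger lags its command, so the nut is on its stop. I'll back off, lift and check.

```bash
python3 -m pendant '[[0,0.04,0,0,0,0,1],[0,0.08,0,0,0,0,1],[0,0.08,-0.25,0,0,0,1],[0,0.08,-0.5,0,0,0,1],[0,0.08,-0.75,0,0,0,1],[-0.3,0.08,-0.9,0,0,0,1],[-0.5,0.08,-0.9,0,0,0,1],[-0.5,0.08,-0.9,0,0,0,1]]'; python3 wl.py e.png
```

```text
time_s: 15.55
position: [0.4234, 0.0581, 0.4171]
tcp_rot: [[0.848, -0.53, -0.002], [-0.53, -0.848, 0.002], [-0.003, -0.001, -1.0]]
force: [0.3, -0.2, -0.4]
opening: 0.003
grasp_force: 0.0
479 mid [0.5481631  0.01780255] wing 159.52647058653938 z95 0.19237679951427084
pos [0.42343983 0.05809811 0.41707977] th -31.998687233943283 rel [-138.   34.] 114.6617917534847
```

View pics/e.png

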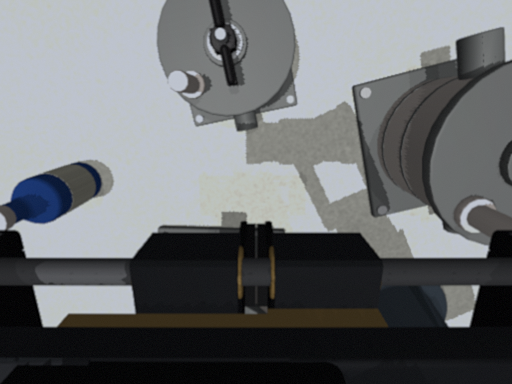

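The wings at (215,5)–(233,82) now lie at 159.5°, in line with the stub at (245,118) (filter yaw about -21°). Their top is at 0.192 m, which matches the tight height. The arm is clear of everything.

```bash
python3 -c "
from rig import bot;print(bot.hand_in())"
```

```text
the job is handed in; nothing more can be done
None
```

The wing nut is run down to its stop in two one-sided pushing strokes, the bottle, jar and brush were left alone, and the job is handed in at about 15.6 s; the hand-in returned no verdict.

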